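Shift the bench gearbox into third

TASK

Put the gearbox on the bench into third: push its gear lever with the fingertips along the H-shaped gate, through the middle passage across to the right-hand side, then forward until it is fully home in the front right slot, and take your hand away. Only push the lever, gently, never grip it or force it, and do not let it go back into the rear right slot on the way. Leave the wax tin, the tape roll and the wooden block standing beside the gearbox where they are.

Things in the scene. Friction and masses are not known exactly. Their poses are not given: they have to be found in the camera images.
- gearbox: grey bench gearbox, fixed, foot 200x200x12 mm, housing 150 (x) x 160 (y) mm, top at 107 mm. Origin: centre of the underside, on the bench. +x is 'forward' (away from the robot, box turned by up to 0.5 rad), +y 'left', z up. Seen from the robot, its gate has the first slot front left, second rear left, third front right, fourth rear right
- gate_centre (a point): centre of the steel gate plate's top, 112 mm over the gearbox origin, axes as the gearbox. The H-shaped opening: left and right slots running fore and aft, 15 mm wide, centre lines at y = +18.3 and -18.3 mm, ends at x = +-30 mm, joined only by a middle passage 18 mm wide (x = -9 to +9 mm); corners rounded by 4 mm
- third_slot_end (a point): point at gate level (112 mm) where the stem's axis stands when the lever is fully home in third: 22.8 mm forward and 18.3 mm right of the gate centre
- knob (a point): middle of the gear lever's black handle, on its axis, 150 mm from the lever's pivot, which lies 30 mm over the gearbox origin; so about 175 mm over the bench. Handle round, 20 mm across at its foot, 32 mm from here up, reaching 30 mm below to 21 mm above this point; below it a 10 mm stem. Travel in the gearbox frame about 40 mm fore and aft, 33 mm to each side. z along the lever
- lever_across (a joint): sideways tilt of the lever (rad): -0.225 = left slots (against the stop), 0 = middle, +0.225 = right slots (against the stop). Moves stiffly, about 1.7 N at the handle, and stays where it is left
- lever_along (a joint): fore-and-aft tilt (rad): +0.27 = home forward (first or third slot, at the stop), 0 = neutral, -0.27 = fully back. Crosses only within about 0.05 of neutral. About 2 N at the handle, stays where left. Starts in the left slots, anywhere from back to forward. Knob point in the gearbox frame: x = 150 sin(along), y = -150 sin(across) cos(along) mm
- wax_tin: loose flat round olive tin, 67 mm across, 30 mm high, standing to the right of the gearbox; origin at the centre of its underside
- tape_roll: loose small dark roll of tape, 64 mm across, 19 mm high, lying to the left of the gearbox; origin at the centre of its underside
- wood_block: loose wooden block 50x75x35 mm high, behind the gearbox (far side from the robot); origin at the centre of its underside

How it is judged (in metres and radians):
At the end, for the whole second after the job is handed in: The lever stands in the third (front right) slot, tilted right by more than 0.18 rad and forward by more than 0.225 rad (stop at 0.27), at rest (under 0.1 rad/s), and the tin, the tape roll and the block are within 30 mm of where they stood (value of joint lever_across above 0.18 rad and value of joint lever_along above 0.225 rad and velocity of joint lever_across between -0.1 and 0.1 rad/s and velocity of joint lever_along between -0.1 and 0.1 rad/s and distance of each of wax_tin, tape_roll, wood_block from where it was at the start of the episode below 0.03 m); the robot touches nothing.
It fails at once if the lever enters the fourth (rear right) slot (value of joint lever_across above 0.1 rad and value of joint lever_along below -0.12 rad).
It fails at once if the lever is gripped or forced (more than 32 N between fingers and lever) (contact force between lever_along and the fingers above 32 N).
It fails at once if the flat olive wax tin is shifted by more than 30 mm or lifted (distance of wax_tin from where it was at the start of the episode above 0.03 m or height (world z) of wax_tin above 0.015 m).
It fails at once if the small dark tape roll is shifted by more than 30 mm or lifted (distance of tape_roll from where it was at the start of the episode above 0.03 m or height (world z) of tape_roll above 0.015 m).
It fails at once if the wooden block is shifted by more than 30 mm or lifted (distance of wood_block from where it was at the start of the episode above 0.03 m or height (world z) of wood_block above 0.015 m).
It also fails if it takes over 51 s, if anything falls off the work surface, if the arm or the gripper's body presses on something with over 40 N, if the wrist force passes 120 N, or if a joint passes its speed limit or range.

ROBOT

A 6-joint arm with a two-finger parallel gripper is mounted at the origin on a cart in front of the work surface, level with it; the furniture and walls round the work are solid. World frame = base frame: x ahead of the robot, y to its left, z up, the work surface at z = 0. Lengths are in mm, angles in rad, forces in N, time in s.
With the tool pointing down it reaches from about 350 to 775 mm from the base axis. Payload 7.3 kg.
Tool frame: the origin (TCP) lies at the centre of the arm's flange, where the gripper is bolted on; the fingertips stand 178 mm ahead of it and the grasp point (between the pads) lies 159 mm ahead of it; z points along the fingers, y is the direction in which the jaws open and shut (so a half turn about z gives the same grasp; the last joint's range is limited). The gripper opens to 92 mm and grips with 3 to 60 N. Pads are 19 mm wide; open, the fingers measure 130 mm over their backs; the gripper's body (75 mm by 190 mm) begins 47 mm behind the grasp point.
Start: joints at [-1.469, 0.342, 1.524, -0, 1.275, -0.146], TCP at [128.788, -508.961, 404.741] pointing down, gripper open.
Joint ranges: [-2.53, 2.53], [-0.77, 2.02], [0.04, 2.7], [-1, 4.14], [0.28, 2.66], [-3.11, 3.11]. Speed limits (rad/s): [2.57, 2.57, 3.14, 3.14, 3.14, 3.14].

INTERFACE

Orientations are given as [roll, pitch, yaw] about the fixed x, y, z axes, in that order (R = Rz(yaw) Ry(pitch) Rx(roll)).
In Python, from plant import get_obs, capture, close_job gives the robot as it stands. The module is installed in compiled form; this text tells all that it offers.
- The arm moves only by the shell command python3 -m pendant 'ROWS'. ROWS is JSON, a list of rows, each a list of 3 entries, a list of its own where there are three numbers: the shift along the tool's x, y, z in m, then the turn, a rotation vector about the tool's x, y, z in rad, then the finger opening in m, from 0 to 0.0918. In form: [[[tx, ty, tz], [wx, wy, wz], fingers], ...]. A call has 1 to 10 rows; each row is the pose to reach, as a shift and turn from the pose commanded when the call began, along the tool's axes at that moment; what a row does not reach only later rows make up. A row lasts 1/12 s, in which the tool goes at most 41.7 mm and 7.16 degrees, less where a joint would pass 70% of its speed; a pose out of reach is approached as far as the arm can. A call with a gripper value outside its range is refused whole. The fingers move at their own pace and stop on an object; the grip force is fixed at half the most. Time passes only in rows, so rows that repeat a pose let the fingers close. It gives the time, the measured TCP pose, the force and the opening at its end, in the units of the state.
- get_obs(): the state, without advancing time (a new reading comes with each control period).
- capture(name): name is "scene" or "top" or "wrist"; returns a dict with "color" (420x560x3 uint8, red, green, blue), "mtx" (3x3 intrinsics, pixels), "rvec" (rotation vector, rad) and "tvec" (3), from world to camera coordinates, as OpenCV has them. Camera axes: x right, y down, z forward; pixel columns grow to the right and rows downward; lengths in mm; the calibration is good to about 2 mm. A picture is of the moment at which its call begins. There is no depth.
- close_job(): hands the job in, once; it reports no verdict.
The state is a dict: "time": time; "joint_positions": joint angles; "dq": joint speeds; "tau": joint torques, N m; "tool_pos": TCP position; "tcp_rot": TCP orientation; "contact_force": force on the tool from outside, world axes, zero at the start; "moment": the same for the moment, N m; "grip_width": finger opening in mm.
Only numpy, scipy, OpenCV 4.12 (cv2) and the standard library are available. Lean on these libraries where they do the work, as an engineer would, in place of code of your own. Each camera call takes 0.05 s, during which the arm holds its last target. There are 200 camera calls.

## Working session

There is one attempt and no reset: what is moved stays moved. The work goes in short steps, Python scripts to look and compute and a shell command to move; the robot and the scene stay as the last step left them, time stands still between calls to the robot, and variables do not carry over. Pictures are saved under pics/ and viewed, about 8 in all and at most 12, crops included, and the job is handed in when it is done.

```bash
mkdir -p pics
python3 - <<'E'
from plant import get_obs,capture
import cv2,pickle
o=get_obs();print(o)
for n in("scene","top"):
    c=capture(n);pickle.dump(c,open(n+".pkl","wb"));cv2.imwrite(f"pics/{n}0.png",c["color"][:,:,::-1]);print(n,c["mtx"],c["rvec"],c["tvec"])
E
```

```text
{'time': 0.0, 'joint_positions': array([-1.46903088e+00,  3.42740126e-01,  1.52501132e+00,  2.68864463e-05,
        1.27539053e+00, -1.46006576e-01]), 'dq': array([ 0.00055878,  0.00027142, -0.0005711 ,  0.00051968, -0.0022864 ,
       -0.00027963]), 'tau': array([-1.07586322e-03, -4.31245136e+01, -2.44219744e+01,  7.17211794e-02,
        5.57910406e-02, -1.23179148e-04]), 'tool_pos': array([ 128.76195648, -508.83201001,  404.03770421]), 'tcp_rot': array([-3.14006356e+00, -2.50843531e-04,  2.47763983e-01]), 'contact_force': array([ 0.25588639, -0.27201114, -0.44287145]), 'moment': array([-0.01152867,  0.00903015,  0.02443648]), 'grip_width': 92.25824197283848}
scene [[392.78385152   0.         277.4542944 ]
 [  0.         392.78385152 208.94852211]
 [  0.           0.           1.        ]] [ 0.94912053 -2.34203769  1.20480137] [427.83985537 327.63131488 646.85757738]
top [[459.94931677   0.         281.85204351]
 [  0.         459.94931677 208.06451253]
 [  0.           0.           1.        ]] [ 2.1461334  -2.14863616  0.12476634] [  54.56810714  578.42074933 1246.13103416]
```

View pics/top0.png

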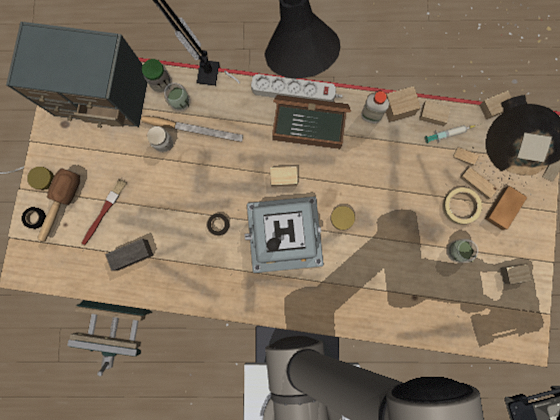

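View pics/scene0.png

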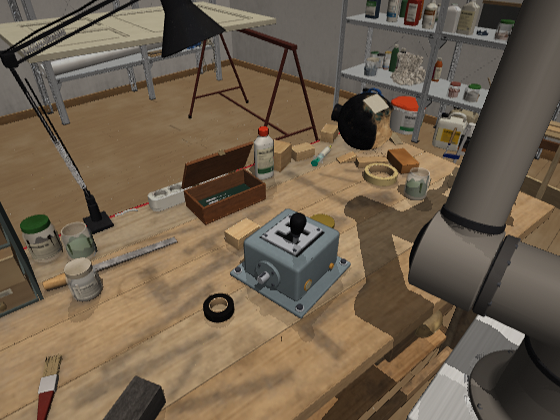

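The top view shows the gearbox around (285,233) and the knob near (275,243), in the left slot toward the rear. The tin is at (343,217), the tape at (218,224) and the block at (284,175). I'll enlarge both views to fit the gearbox pose.

Run:
```python
import pickle,cv2,numpy as np
t=pickle.load(open("top.pkl","rb"))["color"][190:275,240:330,::-1]
s=pickle.load(open("scene.pkl","rb"))["color"][200:315,225:355,::-1]
a=cv2.resize(t,None,fx=4.4,fy=4.4,interpolation=cv2.INTER_CUBIC);b=cv2.resize(s,None,fx=3,fy=3,interpolation=cv2.INTER_CUBIC)
im=np.zeros((380,800,3),np.uint8);im[:a.shape[0],:a.shape[1]]=a;im[:b.shape[0],405:405+b.shape[1]]=b
cv2.imwrite("pics/crop1.png",im);print(a.shape,b.shape)
```

```text
(374, 396, 3) (345, 390, 3)
```

View pics/crop1.png

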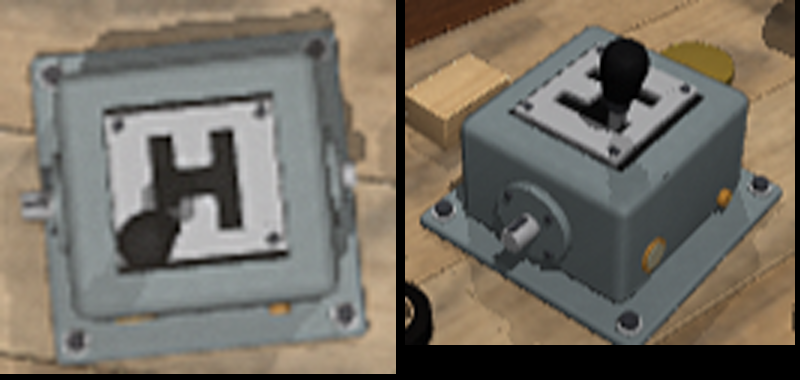

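```bash
cat > h.py <<'E'
import numpy as np,cv2
def proj(c,P): return cv2.projectPoints(np.array(P,float).reshape(-1,1,3),c["rvec"],c["tvec"],c["mtx"],None)[0][:,0]
def toW(p,P):
    c,s=np.cos(p[2]),np.sin(p[2]);P=np.array(P,float)
    return np.c_[p[0]+c*P[:,0]-s*P[:,1],p[1]+s*P[:,0]+c*P[:,1],P[:,2]]
def lev(al,ac,r): # point r mm along lever from pivot, gearbox frame
    return [r*np.sin(al),-r*np.sin(ac)*np.cos(al),30+r*np.cos(ac)*np.cos(al)]
E
python3 - <<'E'
from h import *;import pickle
from scipy.optimize import least_squares as ls
T=pickle.load(open("top.pkl","rb"));S=pickle.load(open("scene.pkl","rb"))
M=[(30,25.8,112),(30,10.8,112),(30,-10.8,112),(30,-25.8,112),(-30,-25.8,112),(-30,-10.8,112),(100,100,12),(-100,100,12),(-100,-100,12)]
px=np.array([(151,138),(174,135),(213,131),(237,130),(244,227),(219,229),(33,57),(60,362),(368,330)])/4.4+[240,190]-0.4
f=lambda p:(proj(T,toW(p,M))-px).ravel()
r=ls(f,[500,0,0],x_scale=[100,100,.1]);p=r.x;print(p,r.fun.reshape(-1,2).round(1))
ks=np.array([(150-0)/4.4+240-.4,237/4.4+190-.4,(625-405)/3+225-.3,70/3+200-.3])
g=lambda q:np.r_[proj(T,toW(p,[lev(*q,152)]))[0],proj(S,toW(p,[lev(*q,152)]))[0]]-ks
k=ls(g,[0,-.2]);print("along,across",k.x,k.fun,toW(p,[lev(*k.x,150)]))
Mf=[(100,100,12),(-100,100,12),(-100,-100,12),(100,-100,12)]
print("scene foot",(proj(S,toW(p,Mf))-[225,200])*3+[405,0])
for n,u,z in(("tin",(343,217),30),("tape",(218,224),19),("block",(284,175),35)):
    w=ls(lambda q:proj(T,[[*q,z]])[0]-u,[500,0]).x
    print(n,w)
E
```

```text
[5.08798556e+02 4.57560226e+01 9.57023549e-02] [[-0.2 -0.5]
 [ 0.2 -0.4]
 [-0.4 -0.3]
 [-0.2 -0.6]
 [ 0.5  0.1]
 [ 0.4  0.2]
 [-0.4 -0.3]
 [-0.5  0.8]
 [ 0.6  1.1]]
along,across [-0.24011883 -0.21265015] [-0.4847162   1.09007859 -0.30586383 -1.01276244] [[470.35078585  72.95595797 172.41464988]]
scene foot [[415.92745348 211.63205252]
 [631.61811838 344.79501081]
 [782.82189642 183.27664725]
 [579.14187551  82.93041565]]
tin [ 553.97753982 -117.06295568]
tape [535.93645559 234.69986454]
block [673.10039435  47.84687384]
```

The fit is consistent: gearbox at (509, 46), yaw 0.096, residuals 1 px or less. The lever is in second, along about -0.24 and across about -0.21. I'll push with closed fingers, and first write a helper that works out the shifts.

```bash
cat >> h.py <<'E'
from scipy.spatial.transform import Rotation as R
G=[508.8,45.8,0.096]
def st(o):
    Rt=R.from_euler("xyz",o["tcp_rot"]); tip=np.array(o["tool_pos"])+Rt.apply([0,0,178.])
    c,s=np.cos(G[2]),np.sin(G[2]);d=tip[:2]-G[:2]
    return Rt,tip,np.array([c*d[0]+s*d[1],-s*d[0]+c*d[1],tip[2]])
def go(tgt,o=None,world=False): # fingertip target (gearbox frame) -> tool shift (m), turn
    from plant import get_obs
    o=o or get_obs();Rt,tip,g=st(o)
    w=np.array(tgt,float) if world else toW(G,[tgt])[0]
    Rn=R.from_euler("xyz",[np.pi,0,G[2]])
    tn=Rt.inv()*Rn
    d=Rt.inv().apply(w-tip if world else w-tip)
    print("tip gb",g.round(1),"shift",(d/1000).round(4),"turn",tn.as_rotvec().round(4),"F",o["contact_force"].round(1),"t",o["time"])
E
python3 -c "
from h import *
go([400,-200,230],world=True)"
```

```text
tip gb [-431.5 -515.4  226.1] shift [ 0.3387 -0.2326 -0.0035] turn [-1.400e-03 -1.000e-04  1.518e-01] F [ 0.5 -0.2  0.1] t 0.1
```

```bash
python3 -m pendant '[[[0.339,-0.233,-0.004],[0,0,0],0],[[0.339,-0.233,-0.004],[0,0,0],0],[[0.339,-0.233,-0.004],[0,0,0],0],[[0.339,-0.233,-0.004],[0,0,0],0],[[0.339,-0.233,-0.004],[0,0,0],0],[[0.339,-0.233,-0.004],[0,0,0],0],[[0.339,-0.233,-0.004],[0,0,0],0],[[0.339,-0.233,-0.004],[0,0,0],0],[[0.339,-0.233,-0.004],[0,0,0],0],[[0.339,-0.233,-0.004],[0,0,0],0]]'; python3 -c "
from h import *
go([-88,31,230])"
```

```text
time: 0.93
tool_pos: [401.3, -197.7, 408.7]
tcp_rot: [-3.141, -0.0, 0.248]
contact_force: [0.5, -0.4, 0.1]
grip_width: 29.8
tip gb [-130.3 -232.   230.7] shift [ 0.0817 -0.2536  0.0007] turn [-0.0002 -0.      0.1523] F [ 0.5 -0.4  0.1] t 0.9333
```

```bash
python3 -m pendant '[[[0.082,-0.254,0],[0,0,0.152],0],[[0.082,-0.254,0],[0,0,0.152],0],[[0.082,-0.254,0],[0,0,0.152],0],[[0.082,-0.254,0],[0,0,0.152],0],[[0.082,-0.254,0],[0,0,0.152],0],[[0.082,-0.254,0],[0,0,0.152],0],[[0.082,-0.254,0],[0,0,0.152],0],[[0.082,-0.254,0],[0,0,0.152],0],[[0.082,-0.254,0],[0,0,0.152],0],[[0.082,-0.254,0],[0,0,0.152],0]]'
python3 - <<'E'
from h import *
from plant import capture
go([-88,31,160])
c=capture("wrist");print(c["rvec"],c["tvec"],c["mtx"][0,0])
cv2.imwrite("pics/w1.png",c["color"][:,:,::-1])
E
```

```text
time: 1.77
tool_pos: [417.4, 66.1, 408.5]
tcp_rot: [3.141, 0.001, 0.096]
contact_force: [0.2, -0.5, -1.0]
grip_width: 0.3
tip gb [-89.1  28.8 230.5] shift [ 0.0012 -0.0022  0.0705] turn [0.0004 0.0006 0.0001] F [ 0.2 -0.5 -1. ] t 1.7667
[-2.15287088  1.95149937  0.29400422] [ 25.46955453 365.583997   519.76828661] 321.07679164469437
```

View pics/w1.png

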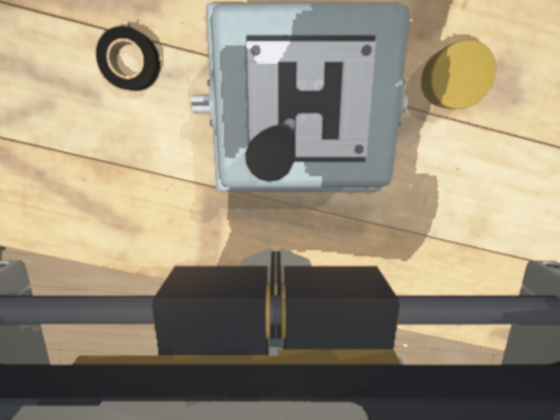

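The wrist view shows the H opening with corners at (278,62), (342,62), (342,140) and (322,140). The knob is at (271,153), straight ahead of the closed fingers at x≈275. I'll check the pose against this and go down.

```bash
python3 - <<'E'
from h import *
from scipy.optimize import least_squares as ls
from plant import capture
c=capture("wrist")
M=[(30,25.8,112),(30,10.8,112),(30,-10.8,112),(30,-25.8,112),(-30,-25.8,112),(-30,-10.8,112)]
px=np.array([(278,62),(297,62),(322,62),(342,62),(342,140),(322,140)])
print((proj(c,toW(G,M))-px).round(1))
r=ls(lambda p:(proj(c,toW(p,M))-px).ravel(),G,x_scale=[100,100,.1]);print(r.x,r.fun.round(1))
print(ls(lambda q:proj(c,toW(G,[lev(*q,155)]))[0]-[271,153],[-.2,-.2]).x)
E
python3 -m pendant '[[[0.001,-0.002,0.04],[0,0,0],0],[[0.001,-0.002,0.068],[0,0,0],0],[[0.001,-0.002,0.068],[0,0,0],0],[[0.001,-0.002,0.068],[0,0,0],0]]'; python3 -c "
from h import *
go([-25.5,31,162])"
```

```text
[[ 1.6  0. ]
 [ 1.6  0. ]
 [ 4.   0. ]
 [ 3.   0.1]
 [-1.6 -0.3]
 [ 0.6 -0.3]]
[5.08528626e+02 4.67464074e+01 1.21258411e-01] [-0.6  1.2 -0.6  0.7  1.8 -0.1  0.8 -0.6 -1.9 -0.9  0.4 -0.4]
[-0.21703115 -0.21258252]
time: 2.2
tool_pos: [418.3, 67.6, 340.3]
tcp_rot: [-3.141, 0.003, 0.094]
contact_force: [0.6, -0.7, 0.1]
grip_width: 0.6
tip gb [-88.6  30.4 162.3] shift [ 0.0631 -0.0007  0.0001] turn [-0.0002  0.003  -0.002 ] F [ 0.6 -0.7  0.1] t 2.2
```

```bash
python3 -m pendant '[[[0.008,0,0],[0,0,0],0],[[0.014,0,0],[0,0,0],0],[[0.02,0,0],[0,0,0],0],[[0.025,0,0],[0,0,0],0],[[0.03,0,0],[0,0,0],0],[[0.035,0,0],[0,0,0],0],[[0.04,0,0],[0,0,0],0],[[0.045,0,0],[0,0,0],0],[[0.05,0,0],[0,0,0],0],[[0.05,0,0],[0,0,0],0]]'; python3 -c "
from h import *
go([-25.5,31,162])"
```

```text
time: 3.03
tool_pos: [469.0, 73.4, 340.7]
tcp_rot: [3.141, -0.001, 0.096]
contact_force: [-2.1, 1.1, 0.2]
grip_width: 0.5
tip gb [-36.9  31.2 162.7] shift [0.0114 0.0002 0.0007] turn [ 0.0001 -0.0008 -0.0001] F [-2.1  1.1  0.2] t 3.0333
```

Contact at about 2 N, as expected. I'll push 11 mm further to neutral and check with a picture.

```bash
python3 -m pendant '[[[0.004,0,0],[0,0,0],0],[[0.008,0,0],[0,0,0],0],[[0.011,0,0],[0,0,0],0],[[0.011,0,0],[0,0,0],0]]'
python3 - <<'E'
from h import *
from plant import capture
go([-25.5,31,162])
a=capture("wrist");b=capture("top")
A=a["color"][0:300,130:430,::-1];B=cv2.resize(b["color"][190:275,240:330,::-1],None,fx=4.4,fy=4.4,interpolation=3)
im=np.zeros((380,700,3),np.uint8);im[:300,:300]=A;im[:374,302:698]=B
for al in(-.1,0,.1):
  print(al,proj(a,toW(G,[lev(al,-.22,152)]))[0]-[130,0],(proj(b,toW(G,[lev(al,-.22,152)]))[0]-[240,190])*4.4+[302,0])
cv2.imwrite("pics/n1.png",im)
E
```

```text
time: 3.37
tool_pos: [479.6, 74.3, 340.7]
tcp_rot: [3.141, -0.001, 0.096]
contact_force: [-1.9, 0.1, 2.0]
grip_width: 0.6
tip gb [-26.2  31.2 162.7] shift [0.0007 0.0002 0.0007] turn [ 0.0002 -0.0006 -0.0003] F [-1.9  0.1  2. ] t 3.3667
-0.1 [142.90532014 261.04683957] [441.07950922 202.77391975]
0 [142.52651634 232.65926255] [438.21941506 175.82296962]
0.1 [142.86741014 201.44114864] [436.05490125 149.12655361]
```

View pics/n1.png

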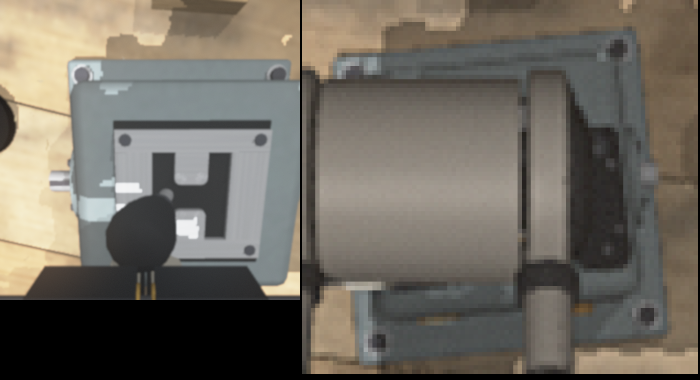

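The knob is at (141,234) in the wrist half, which matches along ≈ 0, and the stem foot shows level with the passage. Next I back off, go round to the left and come up beside the knob.

```bash
python3 -m pendant '[[[-0.025,0,0],[0,0,0],0],[[-0.03,0,0],[0,0,0],0],[[-0.03,-0.035,0],[0,0,0],0],[[-0.03,-0.062,0],[0,0,0],0],[[-0.03,-0.062,0],[0,0,0],0],[[0.0,-0.062,0],[0,0,0],0],[[0.026,-0.062,0],[0,0,0],0],[[0.026,-0.062,0],[0,0,0],0],[[0.026,-0.062,0],[0,0,0],0]]'
python3 - <<'E'
from h import *
from plant import capture
go([0,40,162])
a=capture("wrist");cv2.imwrite("pics/n2.png",a["color"][:,:,::-1])
for al in(-.05,0,.05):print(proj(a,toW(G,[lev(al,-.22,152)]))[0])
E
```

```text
time: 4.22
tool_pos: [499.9, 138.2, 340.3]
tcp_rot: [3.141, -0.0, 0.096]
contact_force: [-0.4, 0.7, -0.0]
grip_width: 0.3
tip gb [  0.   92.8 162.3] shift [0.     0.0528 0.0003] turn [ 0.0003 -0.0003 -0.0005] F [-0.4  0.7 -0. ] t 4.2167
[394.51056068 295.65123766]
[396.24274443 282.45108216]
[397.92121938 268.49871073]
```

View pics/n2.png

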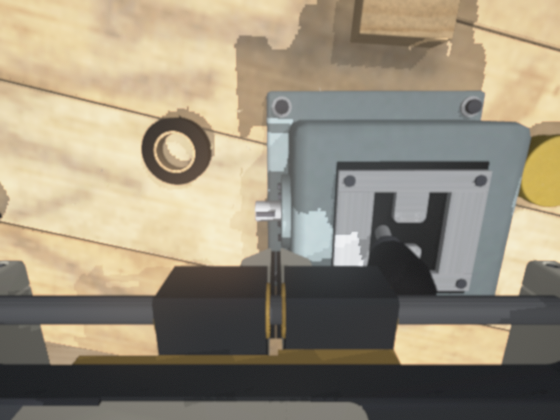

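The stem meets the plate at (380,232), level with the passage, which spans rows 222–244. Pushing right now.

```bash
python3 -m pendant '[[[0,0.015,0],[0,0,0],0],[[0,0.022,0],[0,0,0],0],[[0,0.028,0],[0,0,0],0],[[0,0.034,0],[0,0,0],0],[[0,0.04,0],[0,0,0],0],[[0,0.045,0],[0,0,0],0],[[0,0.05,0],[0,0,0],0],[[0,0.055,0],[0,0,0],0],[[0,0.06,0],[0,0,0],0],[[0,0.06,0],[0,0,0],0]]'
python3 - <<'E'
from h import *
from plant import capture
go([0,4,162])
a=capture("wrist");cv2.imwrite("pics/n3.png",a["color"][:,:,::-1])
E
```

```text
time: 5.1
tool_pos: [504.8, 78.0, 340.6]
tcp_rot: [3.141, 0.0, 0.095]
contact_force: [0.2, 1.3, 0.7]
grip_width: 0.5
tip gb [ -0.9  32.4 162.6] shift [0.0009 0.0284 0.0007] turn [ 0.0005  0.0001 -0.0008] F [0.2 1.3 0.7] t 5.1
```

View pics/n3.png

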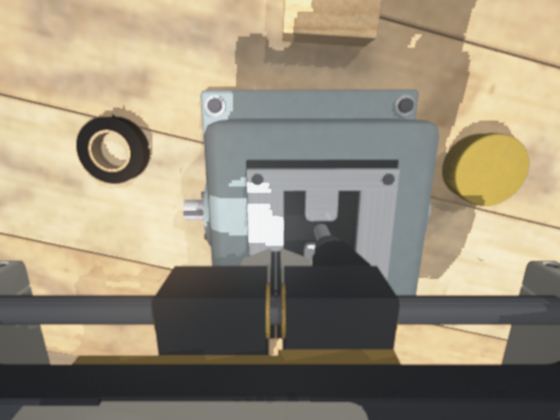

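The stem has reached the middle of the passage, about (318,230), and is moving as planned. Continuing gently.

```bash
python3 -m pendant '[[[0.001,0.005,0],[0,0,0],0],[[0.001,0.01,0],[0,0,0],0],[[0.001,0.014,0],[0,0,0],0],[[0.001,0.018,0],[0,0,0],0],[[0.001,0.021,0],[0,0,0],0],[[0.001,0.024,0],[0,0,0],0],[[0.001,0.026,0],[0,0,0],0],[[0.001,0.028,0],[0,0,0],0],[[0.001,0.028,0],[0,0,0],0]]'; python3 -c "
from h import *
go([0,1,162])"
```

```text
time: 5.9
tool_pos: [508.4, 50.7, 340.6]
tcp_rot: [3.141, 0.0, 0.096]
contact_force: [0.1, 0.8, -0.9]
grip_width: 0.4
tip gb [  0.    4.9 162.6] shift [-0.      0.0039  0.0006] turn [ 0.0002  0.0002 -0.0004] F [ 0.1  0.8 -0.9] t 5.9
```

```bash
python3 -m pendant '[[[0,0.001,0],[0,0,0],0],[[0,0.002,0],[0,0,0],0],[[0,0.003,0],[0,0,0],0],[[0,0.003,0],[0,0,0],0]]'
python3 - <<'E'
from h import *
from plant import capture
go([0,1,162])
a=capture("wrist");cv2.imwrite("pics/n4.png",a["color"][:,:,::-1])
for ac in(.15,.2,.225):print(proj(a,toW(G,[lev(0,ac,82)]))[0])
E
```

```text
time: 6.23
tool_pos: [508.7, 48.0, 340.7]
tcp_rot: [3.141, -0.0, 0.096]
contact_force: [0.1, 1.9, -0.6]
grip_width: 0.6
tip gb [1.000e-01 2.200e+00 1.627e+02] shift [-0.0001  0.0012  0.0007] turn [ 0.0002 -0.     -0.0001] F [ 0.1  1.9 -0.6] t 6.2333
[296.83143353 233.75797936]
[302.5184981  233.40280693]
[305.318756   233.18761948]
```

View pics/n4.png

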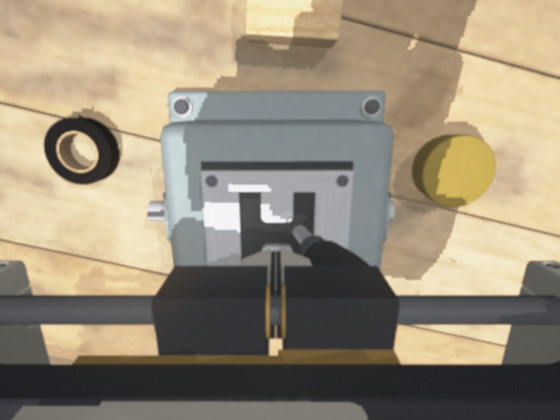

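The stem foot is at about (300,233) and the slot centre is at column 304, so across ≈ 0.19. I'll push a few millimetres more, watching the force.

```bash
python3 -m pendant '[[[0,0.001,0],[0,0,0],0],[[0,0.002,0],[0,0,0],0],[[0,0.002,0],[0,0,0],0]]';python3 -m pendant '[[[0,0.001,0],[0,0,0],0],[[0,0.0015,0],[0,0,0],0],[[0,0.0015,0],[0,0,0],0]]'; python3 -c "
from h import *
go([0,1,162])"
```

```text
time: 6.53
tool_pos: [508.9, 45.9, 340.7]
tcp_rot: [3.141, -0.0, 0.096]
contact_force: [-0.2, 0.4, -1.0]
grip_width: 0.7
time: 6.78
tool_pos: [509.0, 44.6, 340.6]
tcp_rot: [-3.141, 0.0, 0.096]
contact_force: [-1.2, 2.5, -2.0]
grip_width: 0.1
tip gb [ 1.000e-01 -1.200e+00  1.626e+02] shift [-0.0001 -0.0022  0.0006] turn [-0.0002  0.0001 -0.0003] F [-1.2  2.5 -2. ] t 6.7833
```

```bash
python3 -m pendant '[[[0,0.001,0],[0,0,0],0],[[0,0.001,0],[0,0,0],0]]'
python3 - <<'E'
from h import *
from plant import capture
go([0,1,162])
a=capture("wrist");cv2.imwrite("pics/n5.png",cv2.resize(a["color"][150:290,160:420,::-1],None,fx=3,fy=3,interpolation=3))
q=np.vstack([proj(a,toW(G,[lev(0,ac,82)])) for ac in(.18,.2,.225)])
print((q-[160,150])*3)
E
```

```text
time: 6.95
tool_pos: [509.0, 43.7, 340.6]
tcp_rot: [-3.141, 0.0, 0.096]
contact_force: [-0.8, 3.4, -1.1]
grip_width: 0.2
tip gb [ -0.   -2.1 162.6] shift [ 0.     -0.0031  0.0006] turn [-0.0003  0.0003 -0.0003] F [-0.8  3.4 -1.1] t 6.95
[[402.71388436 250.33984252]
 [409.52891491 249.87776915]
 [417.96954745 249.23284573]]
```

View pics/n5.png

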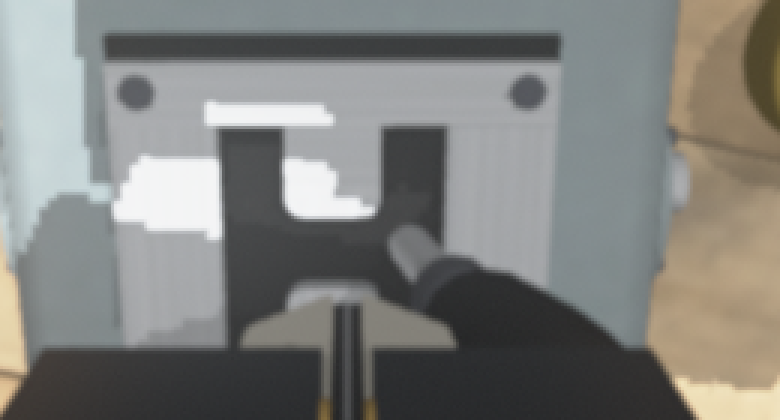

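The stem is clear of the slot's left edge (381) and sits at about 410 against the slot centre of 414. The force is up to 3.4 N, so it is about at the stop. Now I go round behind it.

```bash
python3 -m pendant '[[[0,-0.02,0],[0,0,0],0],[[-0.01,-0.025,0],[0,0,0],0],[[-0.045,-0.025,0],[0,0,0],0],[[-0.055,-0.025,0],[0,0,0],0],[[-0.055,-0.015,0],[0,0,0],0],[[-0.055,0.015,0],[0,0,0],0],[[-0.055,0.031,0],[0,0,0],0],[[-0.055,0.031,0],[0,0,0],0]]'; python3 -c "
from h import *
go([-27,-33,162])"
```

```text
time: 7.67
tool_pos: [458.6, 4.5, 341.2]
tcp_rot: [3.139, -0.002, 0.093]
contact_force: [0.4, -0.0, 0.1]
grip_width: 0.9
tip gb [-53.6 -36.7 163.3] shift [ 0.0266 -0.0038  0.0013] turn [ 0.0024 -0.0023 -0.0027] F [ 0.4 -0.   0.1] t 7.6667
```

```bash
python3 -m pendant '[[[0.012,0,0],[0,0,0],0],[[0.022,0,0],[0,0,0],0],[[0.028,0,0],[0,0,0],0],[[0.034,0,0],[0,0,0],0],[[0.04,0,0],[0,0,0],0],[[0.044,0,0],[0,0,0],0],[[0.048,0,0],[0,0,0],0],[[0.048,0,0],[0,0,0],0]]'; python3 -c "
from h import *
go([13,-33,162])"
```

```text
time: 8.33
tool_pos: [505.6, 12.2, 340.5]
tcp_rot: [3.141, 0.0, 0.096]
contact_force: [-1.3, 0.7, 0.6]
grip_width: 0.4
tip gb [ -6.5 -33.2 162.5] shift [ 0.0195 -0.0002  0.0005] turn [0.0001 0.     0.0001] F [-1.3  0.7  0.6] t 8.3333
```

```bash
python3 -m pendant '[[[0.004,0,0],[0,0,0],0],[[0.008,0,0],[0,0,0],0],[[0.011,0,0],[0,0,0],0],[[0.014,0,0],[0,0,0],0],[[0.016,0,0],[0,0,0],0],[[0.016,0,0],[0,0,0],0]]'
python3 - <<'E'
from h import *
from plant import capture
go([13,-33,162])
a=capture("wrist");cv2.imwrite("pics/n6.png",a["color"][:,:,::-1])
for al in(0.1,.2,.27):print(proj(a,toW(G,[lev(al,.22,82),lev(al,.22,150)])).round(0).tolist())
E
```

```text
time: 8.83
tool_pos: [521.4, 13.6, 340.6]
tcp_rot: [3.142, -0.0, 0.096]
contact_force: [-1.6, 1.2, -1.0]
grip_width: 0.4
tip gb [  9.5 -33.2 162.6] shift [ 0.0035 -0.0002  0.0006] turn [ 0.     -0.0002 -0.0002] F [-1.6  1.2 -1. ] t 8.8333
[[254.0, 235.0], [275.0, 269.0]]
[[254.0, 223.0], [274.0, 240.0]]
[[253.0, 215.0], [273.0, 219.0]]
```

View pics/n6.png

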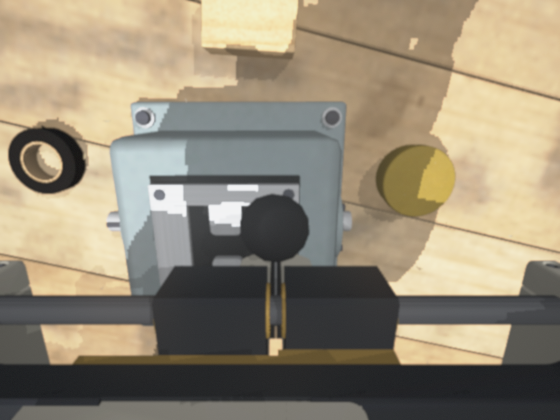

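The knob is at (275,228), so along ≈ 0.24 in the front right slot. I'll use small steps until the stop is felt.

```bash
python3 -m pendant '[[[0.001,0,0],[0,0,0],0],[[0.002,0,0],[0,0,0],0],[[0.002,0,0],[0,0,0],0]]';python3 -m pendant '[[[0.001,0,0],[0,0,0],0],[[0.002,0,0],[0,0,0],0],[[0.002,0,0],[0,0,0],0]]';python3 -m pendant '[[[0.001,0,0],[0,0,0],0],[[0.001,0,0],[0,0,0],0]]'; python3 -c "
from h import *
go([13,-33,162])"
```

```text
time: 9.13
tool_pos: [523.1, 13.8, 340.7]
tcp_rot: [3.142, -0.0, 0.096]
contact_force: [-2.2, 0.1, -1.0]
grip_width: 0.6
time: 9.38
tool_pos: [525.1, 14.0, 340.7]
tcp_rot: [3.142, 0.0, 0.096]
contact_force: [-2.5, -0.7, -1.4]
grip_width: 0.3
time: 9.55
tool_pos: [525.9, 14.1, 340.6]
tcp_rot: [3.142, 0.001, 0.096]
contact_force: [-2.9, 0.2, -0.5]
grip_width: 0.2
tip gb [ 13.9 -33.2 162.6] shift [-0.0009 -0.0002  0.0006] turn [ 0.      0.0007 -0.0001] F [-2.9  0.2 -0.5] t 9.55
```

```bash
python3 -m pendant '[[[0.001,0,0],[0,0,0],0],[[0.001,0,0],[0,0,0],0]]';python3 -m pendant '[[[0.001,0,0],[0,0,0],0],[[0.001,0,0],[0,0,0],0]]'
python3 - <<'E'
from h import *
from plant import capture
go([13,-33,162])
a=capture("wrist");cv2.imwrite("pics/n7.png",cv2.resize(a["color"][100:290,180:380,::-1],None,fx=3,fy=3))
for al in(.2,.225,.25,.27):print(al,((proj(a,toW(G,[lev(al,.22,171),lev(al,.22,160)]))-[180,100])*3).round(0).tolist())
E
```

```text
time: 9.72
tool_pos: [526.8, 14.2, 340.5]
tcp_rot: [-3.142, 0.001, 0.096]
contact_force: [-4.1, -1.0, -1.9]
grip_width: 0.2
time: 9.88
tool_pos: [527.7, 14.3, 340.4]
tcp_rot: [-3.141, 0.002, 0.096]
contact_force: [-4.9, 0.2, -2.6]
grip_width: 0.7
tip gb [ 15.5 -33.2 162.4] shift [-0.0025 -0.0002  0.0004] turn [-0.0002  0.0017 -0.0002] F [-4.9  0.2 -2.6] t 9.8833
0.2 [[314.0, 487.0], [297.0, 470.0]]
0.225 [[313.0, 458.0], [296.0, 444.0]]
0.25 [[311.0, 429.0], [294.0, 419.0]]
0.27 [[310.0, 405.0], [293.0, 399.0]]
```

The force rises to about 5 N, against 2 N sliding, so the stop is reached. Withdrawing straight back, then up and off to the side so the cameras can see.

```bash
python3 -m pendant '[[[-0.02,0,0],[0,0,0],0],[[-0.055,0,0],[0,0,0],0],[[-0.075,0,0],[0,0,0],0],[[-0.075,0,-0.04],[0,0,0],0],[[-0.075,0,-0.07],[0,0,0],0],[[-0.075,0.04,-0.07],[0,0,0],0],[[-0.075,0.08,-0.07],[0,0,0],0],[[-0.075,0.12,-0.07],[0,0,0],0],[[-0.075,0.16,-0.07],[0,0,0],0],[[-0.075,0.16,-0.07],[0,0,0],0]]';  python3 -m pendant '[[[0,0.04,0],[0,0,0],0],[[0,0.08,0],[0,0,0],0],[[0,0.12,0],[0,0,0],0],[[0,0.16,0],[0,0,0],0],[[0,0.16,0],[0,0,0],0],[[0,0.16,0],[0,0,0],0]]'
python3 - <<'E'
from h import *
from plant import capture,get_obs
print(get_obs()["contact_force"])
b=capture("top");s=capture("scene")
B=cv2.resize(b["color"][160:275,200:370,::-1],None,fx=2.3,fy=2.3,interpolation=3);S=cv2.resize(s["color"][190:330,200:360,::-1],None,fx=2.5,fy=2.5,interpolation=3)
im=np.zeros((360,800,3),np.uint8);im[:B.shape[0],:B.shape[1]]=B;im[:S.shape[0],400:400+S.shape[1]]=S[:, :400]
cv2.imwrite("pics/end.png",im)
for al,ac in((.27,.225),(.225,.18)):print(al,(proj(b,toW(G,[lev(al,ac,152)]))[0]-[200,160])*2.3,(proj(s,toW(G,[lev(al,ac,152)]))[0]-[200,190])*2.5+[400,0])
E
```

```text
time: 10.77
tool_pos: [469.7, -158.1, 411.5]
tcp_rot: [3.136, -0.004, 0.091]
contact_force: [-0.4, -0.0, 0.3]
grip_width: 0.5
time: 11.27
tool_pos: [484.2, -313.3, 410.6]
tcp_rot: [3.14, -0.002, 0.093]
contact_force: [-0.4, -0.4, -0.9]
grip_width: 0.9
[-0.41585308 -0.39253131 -0.92959088]
0.27 [220.37951385 118.29786447] [616.08264073  12.41804401]
0.225 [215.36524056 124.57544807] [617.91456882  15.31688118]
```

View pics/end.png

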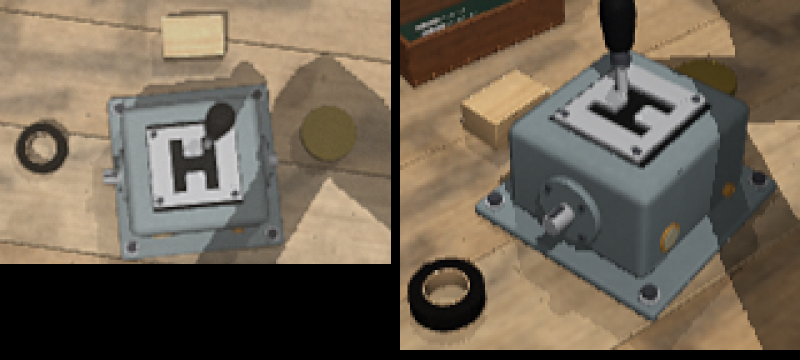

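The end view has the knob at (220,119), against a prediction of (220,118) for fully home. The tin, tape roll and block have not moved: the tin, for one, is still at about (343,218) in the full top view. Handing in.

```bash
python3 -c "
from plant import close_job
print(close_job())"
```

```text
the job is handed in; nothing more can be done
None
```

The gearbox is in third and the job is handed in. The interface gives no verdict, so this rests on my own checks.

**What I did:** The lever started in second. With closed fingers I pushed it forward to neutral, right through the middle passage to the side stop, then forward to the front stop. I then took the hand about 0.3 m off to the side. It took about 11 s of the 51 s allowed.

**Last checks:**
- **Lever position:** in the final top view the knob is at (220,119) px. My model predicts (220,118) for fully home (0.27 forward, 0.225 right) and (215,125) for the pass limit. In the scene view the top of the knob was cut off by my crop, so I judged only the stem there; it stands in the third slot.
- **Forces:** the readings were about 2 N while sliding and at most about 6 N against the front stop. These are the wrist readings after each move, well under the 32 N limit.
- **Fourth slot:** the lever stayed near neutral all through the crossing, judged from the wrist pictures, and never went near the rear right slot.
- **Loose objects:** the tin, tape roll and block look unmoved, and the robot touches nothing.

**One disagreement:** the wrist camera gave the gearbox a yaw of 0.121 rad where the top camera gave 0.096. The positions agreed within 1 mm. I used 0.096, and it caused no trouble.

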